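# Clamp a newly glued flask foot in the sprung stand

## Task

The brass foot has just been glued under the round glass flask. Pick the flask up, stand it upright in the sprung ring of the clamping stand, and press it straight down until you feel the foot bottom on the rubber buffer hidden under the ring; finish while still holding it pressed on the buffer, firmly but without forcing it, so that the glue can take. Leave the other things on the bench where they are.

Things in the scene. Friction and masses are not known exactly. Their poses are not given: they have to be found in the camera images.
- flask: Round glass flask, 0.18 to 0.35 kg, upright on the bench, 122 mm tall. Origin: centre of its foot's underside; z runs up the neck. Brass foot: disc of 40 mm diameter, 9 mm high. Glass ball of 68 mm diameter, centre 36 mm above the origin. Straight round neck of 26 mm diameter from 68 to 116 mm above the origin (take it here), then a rim of 30 mm diameter.
- stand: Clamping stand fixed to the bench, turned up to 0.7 rad: steel base plate 95 x 135 x 18 mm with two upright posts (10 mm thick, tops 84 mm above the bench) 50 mm either side of the centre along its own y axis; between them, coaxial, the ring above and the buffer below. Origin: centre of the base's underside, at bench height.
- ring: Aluminium ring of the stand, level, 68 mm outside, 54 mm inside diameter, 10 mm high, with ears that slide on the posts. It springs up and down: top face 75 mm above the bench when free; a push of 6 N starts it down, each further mm takes 0.2 N; travel 32 mm. Origin: centre of its underside.
- ring_seat (a point): Centre of the ring's opening at its top face; goes down with the ring. The flask's foot passes through the ring and the ball sits on the ring's inner upper edge; the flask's origin is then 15 mm below this point (60 mm above the bench before pressing).
- jack_foot (a point): Centre of the base plate's top face, 18 mm above the bench, where a jack carries the rubber buffer (28 mm diameter, flat top) under the ring. The buffer's height differs every time and is not told: the foot meets it 8 to 20 mm below the height at which the flask first rests in the unpressed ring. It then gives 1 mm per 2 N, at most 8 mm.
- cassettes: Bystander: stack of four cassette cases, 70 x 109 x 64 mm. Origin: centre of the underside.
- jar: Bystander: white plastic jar, 68 mm diameter, 100 mm tall. Origin: centre of the underside.
- driver: Bystander: slim screwdriver with a black handle, about 200 mm long, lying on the bench.
- dish: Bystander: small steel dish for screws, 90 mm across, 30 mm high. Origin: centre of the underside.
There are look-alikes about, which are no part of the job. What is shaped like the stand but orange or turquoise is not meant.

How it is judged:
By the outcome, as a careful person would: the job done as asked, in the order asked, and still so for the second after the job is handed in, while the arm keeps its last pose, push and grip.
It also fails if it takes over 53 s, if anything falls off the work surface, if the arm or the gripper's body presses on something with over 40 N, if the wrist force passes 120 N, or if a joint passes its speed limit or range.

## Robot

A 6-joint arm with a two-finger parallel gripper is mounted at the origin on the work surface. World frame = base frame: x ahead of the robot, y to its left, z up, the work surface at z = 0. Lengths are in m, angles in rad, forces in N, time in s.
With the tool pointing down it reaches from about 0.275 to 0.875 m from the base axis. Payload 12.5 kg.
Tool frame: the origin (TCP) lies at the very end of the fingers, on their centre line; the grasp point (between the pads) lies 19 mm behind it; z points along the fingers, y is the line along which they close (so a half turn about z gives the same grasp; the last joint's range is limited). The gripper opens to 85 mm and grips with 20 to 120 N. Pads are 22 mm wide; open, the fingers measure 114 mm over their backs; the gripper's body (76 mm by 85 mm) begins 54 mm behind the grasp point. The pads swing forward as they close: fully open they stand 13 mm farther back than shut.
Start: joints at [-1.274, 0.351, 1.652, -0, 1.139, -0.085], TCP at [0.205, -0.51, 0.231] pointing down, gripper open.
Joint ranges: [-2.75, 2.75], [-0.79, 2.1], [0.01, 2.65], [-1.57, 4.71], [0.07, 3.14], [-2.87, 2.87]. Speed limits (rad/s): [2.22, 2.22, 2.79, 3.14, 3.14, 3.14].

## Interface

Orientations are given as a unit quaternion [x, y, z, w].
In Python, from workcell import ctrl gives the robot as it stands. Calls block until the motion is done:
- ctrl.move_pose(position, orientation): joint-space move of the TCP to a pose.
- ctrl.move_linear(position, ori=None, v=0.15, guard=None): straight line of the TCP; ori=None keeps the orientation; v is the mean speed in m/s. With guard (N) it stops when the force on the tool has changed by that much, and returns True; else False.
- ctrl.move_j(angles): joint-space move.
- ctrl.gripper_to(opening): finger opening in m; the grip force is fixed at half the most; returns when the fingers have stopped.
- ctrl.dwell(seconds).
- ctrl.solve_ik(position, orientation): joint angles nearest the present ones, or None.
- ctrl.observe(): the state.
- ctrl.read_camera(name): name is "side" or "top"; returns a dict with "image" (420x560x3 uint8, red, green, blue), "range_z" (420x560 float32, m along the optical axis (not along the pixel's ray), 0 where there is no reading), "K" (3x3 intrinsics, pixels), "k1" (the pictures are not rectified: a ray, as slopes to the right and down, at radius r is drawn at 1 + k1 r^2 times it, then the intrinsics apply), "rvec" (rotation vector, rad) and "tvec" (3), from world to camera coordinates, as OpenCV has them. Camera axes: x right, y down, z forward; pixel columns grow to the right and rows downward; lengths in m; the calibration is good to about 2 mm. A picture is of the moment at which its call begins.
A pose or a line that the arm cannot do raises ctrl.IKError and nothing moves.
- ctrl.hand_in(): hands the job in; it is judged then, once.
The state is a dict: "clock": time; "qpos": joint angles; "joint_vel": joint speeds; "joint_torque": joint torques, N m; "tcp_pos": TCP position; "ee_rot": TCP orientation; "force": force on the tool from outside, world axes, zero at the start; "wrist_torque": the same for the moment, N m; "grip_width": finger opening in m; "gripper_force": force on a finger pad.
Only numpy, scipy, OpenCV 4.12 (cv2) and the standard library are available. Lean on these libraries where they do the work, as an engineer would, in place of code of your own. Each camera call takes 0.05 s, during which the arm holds its last target. There are 200 camera calls.

## Working session

There is one attempt and no reset: what is moved stays moved. The work goes in short steps, each a Python script; the robot and the scene stay as the last script left them, time stands still between calls to the robot, and variables do not carry over. Pictures are saved under pics/ and viewed, at most 10 in all, crops included, and the job is handed in when it is done.

```bash
mkdir -p pics && cat > h.py <<'E'
import numpy as np, cv2
from workcell import ctrl
def cam(n):
    c=ctrl.read_camera(n); c['R']=cv2.Rodrigues(np.array(c['rvec'],float))[0]; c['t']=np.array(c['tvec'],float).ravel(); return c
def slopes(c,uv):
    uv=np.atleast_2d(np.array(uv,float)); K=np.array(c['K']); 
    return cv2.undistortPoints(uv.reshape(-1,1,2),K,np.array([c['k1'],0,0,0.])).reshape(-1,2)
def ray(c,uv):
    s=slopes(c,uv); d=np.c_[s,np.ones(len(s))]@c['R']; return -c['R'].T@c['t'],d
def onplane(c,uv,z):
    o,d=ray(c,uv); return o+d*((z-o[2])/d[:,2])[:,None]
def depthpts(c,uv):
    uv=np.atleast_2d(uv); o,d=ray(c,uv); z=c['range_z'][uv[:,1].astype(int),uv[:,0].astype(int)]
    return o+d*z[:,None]
def proj(c,P):
    return cv2.projectPoints(np.atleast_2d(np.array(P,float)),np.array(c['rvec'],float),c['t'],np.array(c['K'],float),np.array([c['k1'],0,0,0.]))[0].reshape(-1,2)
def save(c,n): cv2.imwrite('pics/'+n+'.png',c['image'][:,:,::-1])
E
python3 - <<'E'
from h import *
import pickle
for n in('top','side'):
    c=cam(n); save(c,n+'0'); pickle.dump(c,open(n+'0.pkl','wb')); o,d=ray(c,[[280,210]]); print(n,o,d,c['K'][0],c['k1'])
s=ctrl.observe(); print(s['clock'],s['ee_rot'],s['force'],s['grip_width'])
E
```

```text
top [0.45520586 0.01619351 1.1257323 ] [[ 0.08919105 -0.01316614 -0.99594308]] [402.34021219   0.         281.92164377] -0.020042115540327213
side [-0.26254954  0.9446157   1.11573973] [[ 0.49556959 -0.58171573 -0.6450306 ]] [509.70774139   0.         281.54030495] -0.11648628634544571
0.1 [ 9.81831568e-01  1.89753755e-01 -5.39295131e-05 -5.30353787e-04] [ 0.1719894   0.95531197 -0.15202132] 0.08549381951218586
```

View pics/top0.png

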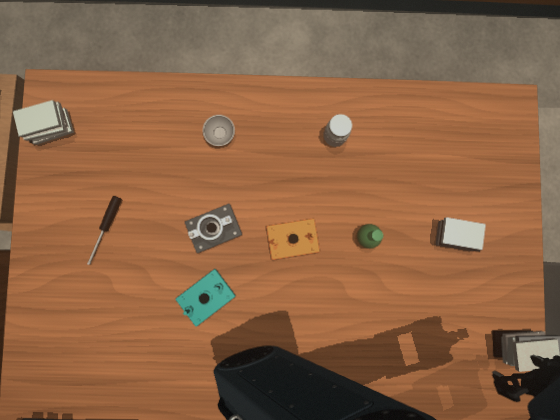

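View pics/side0.png

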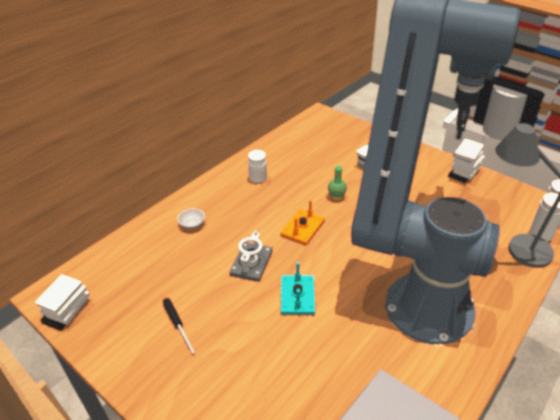

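Top: the green flask is at (370,236) with its rim near (376,236). The grey stand with the bright ring is at (210,227). The orange (292,240) and turquoise (205,298) stands are look-alikes. Side: flask at (338,186), stand ring at (250,246).

```bash
python3 - <<'E'
from h import *
import pickle
T=pickle.load(open('top0.pkl','rb'));S=pickle.load(open('side0.pkl','rb'))
def ctr(m): 
    cs=cv2.findContours(m.astype(np.uint8),cv2.RETR_EXTERNAL,cv2.CHAIN_APPROX_NONE)[0]; return max(cs,key=cv2.contourArea)
def roi(m,u0,u1,v0,v1):
    k=np.zeros(m.shape,bool); k[v0:v1,u0:u1]=1; return m&k
out={}
for n,c,fr,sr in(('top',T,(345,400,210,260),(180,246,198,258)),('side',S,(318,360,155,210),(225,278,225,283))):
    hsv=cv2.cvtColor(c['image'],cv2.COLOR_RGB2HSV).astype(int); H,Sa,V=hsv[...,0],hsv[...,1],hsv[...,2]
    g=roi((H>45)&(H<90)&(Sa>60),*fr); vu=np.argwhere(g); uv=vu[:,::-1]
    P=depthpts(c,uv); ok=c['range_z'][vu[:,0],vu[:,1]]>0
    print(n,'green',len(uv),'bbox',uv.min(0),uv.max(0),'zmax',np.percentile(P[ok][:,2],[5,50,98]) if ok.any() else None)
    top=ok&(P[:,2]>.075)&(P[:,2]<.13); print(' neck pts',top.sum(),np.median(P[top],0), P[top].min(0),P[top].max(0))
    # ball: low part
    q=roi(Sa<90,*sr); vu=np.argwhere(q); P=depthpts(c,vu[:,::-1]); z=P[:,2]
    r=(z>.065)&(z<.082)&(V[q]>120); uvr=vu[r][:,::-1]; pr=onplane(c,uvr,.075)
    print(' ring pts',r.sum(),pr.mean(0),pr.min(0),pr.max(0),'z',np.median(z[r]))
    k=cv2.minAreaRect(onplane(c,ctr(q)[:,0],.018)[:,:2].astype(np.float32)); print(' base rect',k)
    b=(z>.012)&(z<.026); rb=cv2.minAreaRect(P[b][:,:2].astype(np.float32)); print(' base by depth',rb)
c=T; cv2.imwrite('pics/crop0.png',np.hstack([cv2.resize(T['image'][190:270,170:250],(400,400),interpolation=3),cv2.resize(S['image'][220:300,210:290],(400,400),interpolation=3)])[:,:,::-1])
E
```

```text
top green 138 bbox [366 229] [382 242] zmax [0.06385609 0.12171179 0.12567606]
 neck pts 105 [ 0.48806565 -0.24107605  0.1224698 ] [ 0.47311391 -0.25451834  0.11819901] [ 0.50078853 -0.22811021  0.12705144]
 ring pts 313 [0.50076542 0.18433013 0.075     ] [0.46888808 0.12943859 0.075     ] [0.53189898 0.24010637 0.075     ] z 0.07424874831545347
 base rect ((0.5001550316810608, 0.1863742470741272), (0.0929567813873291, 0.13683176040649414), 23.80192756652832)
 base by depth ((0.5007253289222717, 0.1853606104850769), (0.09329862892627716, 0.13306757807731628), 24.009571075439453)
side green 231 bbox [330 167] [344 195] zmax [0.03407132 0.06116446 0.12622448]
 neck pts 46 [ 0.48367881 -0.23324012  0.12041402] [ 0.4756667  -0.25071982  0.07677254] [ 0.49533708 -0.22329758  0.1273671 ]
 ring pts 254 [0.49988755 0.18750585 0.075     ] [0.46584388 0.12815879 0.075     ] [0.53676303 0.24505322 0.075     ] z 0.07619419135101602
 base rect ((0.5156639218330383, 0.16548873484134674), (0.10625768452882767, 0.20080091059207916), 27.345182418823242)
 base by depth ((0.5008745789527893, 0.18511392176151276), (0.0946611762046814, 0.142629012465477), 24.69862937927246)
```

View pics/crop0.png

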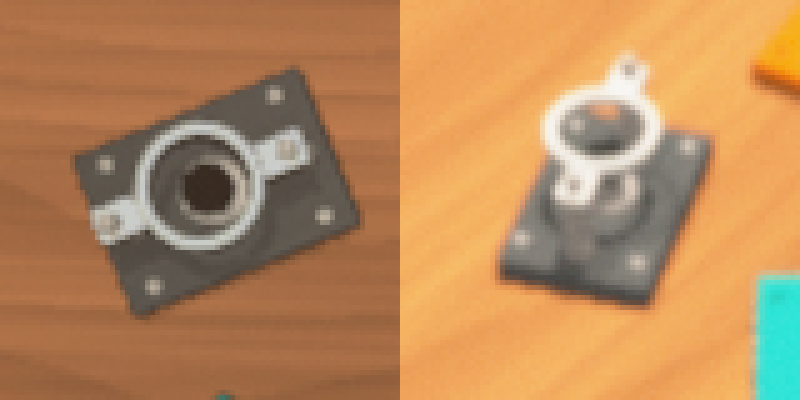

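The right crop shows the hollow buffer under the ring. In the left crop, the ring centre and base centre agree at about (0.5005, 0.186) with yaw 0.42, and the base sizes match the 95×135 given. The flask rim is at (0.488, -0.241, 0.122), which matches its height. Next I'll pick it up.

```bash
cat >> h.py <<'E'
def down(ax):  # tool down, tool x at world angle ax
    return np.array([np.cos(ax/2),np.sin(ax/2),0,0])
def st(l=''):
    s=ctrl.observe(); print(l,round(s['clock'],2),'tcp',np.round(s['tcp_pos'],4),'F',np.round(s['force'],2),'w',round(s['grip_width'],4),'gf',np.round(s['gripper_force'],1)); return s
E
python3 - <<'E'
from h import *
f=np.array([.488,-.241]); ax=np.arctan2(f[1],f[0])+np.pi/2
ctrl.move_pose([*f,.22],down(ax)); s=st('above')
print(np.round(s['qpos'],3))
hit=ctrl.move_linear([*f,.076],v=.12,guard=6); st('down %s'%hit)
if not hit:
    ctrl.gripper_to(.02); st('grip')
    ctrl.move_linear([*f,.20],v=.12); st('lift')
    for n in('side','top'): 
        c=cam(n); save(c,n+'1')
        import pickle; pickle.dump(c,open(n+'1.pkl','wb'))
    u=proj(c,[*f,.15])[0].astype(int); c2=cam('side'); w=proj(c2,[*f,.18])[0].astype(int); print(u,w)
    cr=lambda im,p: cv2.resize(im[max(p[1]-50,0):p[1]+50,max(p[0]-50,0):p[0]+50],(400,400))
    cv2.imwrite('pics/held.png',np.hstack([cr(c['image'],u),cr(c2['image'],w)])[:,:,::-1])
E
```

```text
above 1.55 tcp [ 0.4876 -0.2418  0.22  ] F [-0.41 -0.38 -0.67] w 0.0856 gf 0.0
[-0.546  0.353  1.679 -0.     1.11  -0.086]
down False 2.9 tcp [ 0.4883 -0.2412  0.0766] F [ 0.87 -0.36 -0.25] w 0.0854 gf 0.0
grip 3.48 tcp [ 0.4883 -0.2412  0.0762] F [ 0.55 -0.61  1.45] w 0.0248 gf 58.8
lift 4.67 tcp [ 0.4877 -0.2408  0.1992] F [-0.35  0.31 -2.5 ] w 0.025 gf 58.9
[379 234] [339 153]
```

View pics/held.png

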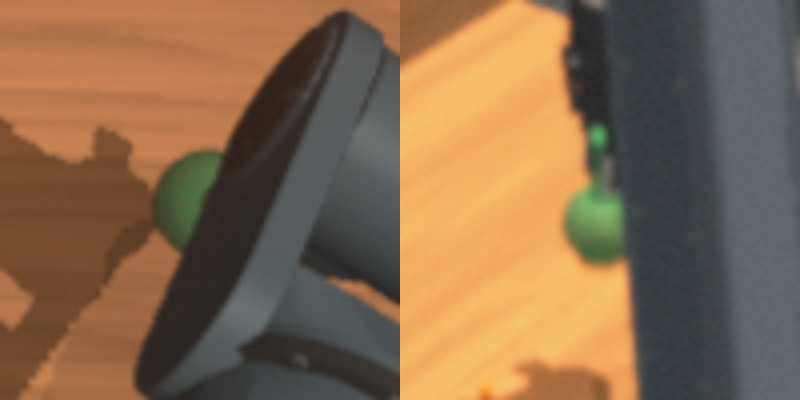

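The flask is held upright by the neck (top crop: ball at (205,200); side crop: ball at (600,225) under the fingers). Next I'll carry it over the ring and look.

```bash
python3 - <<'E'
from h import *
r=np.array([.5005,.186]); ax=.419+np.pi/2
ctrl.move_pose([*r,.215],down(ax)); s=st('over'); print(np.round(s['qpos'],3))
out=[]
for n in('side','top'):
    c=cam(n); b=np.array(s['tcp_pos'])+[0,0,-.076+.036]; p=proj(c,b)[0].astype(int)
    hsv=cv2.cvtColor(c['image'],cv2.COLOR_RGB2HSV).astype(int); m=(hsv[...,0]>45)&(hsv[...,0]<90)&(hsv[...,1]>60)
    k=np.zeros_like(m);k[p[1]-45:p[1]+45,p[0]-45:p[0]+45]=1;vu=np.argwhere(m&k); uv=vu[:,::-1]
    print(n,'pred ball',p,'mask',len(uv),uv.min(0),uv.max(0))
    P=depthpts(c,uv); q=(c['range_z'][vu[:,0],vu[:,1]]>0)&(abs(P[:,2]-b[2])<.03)&(np.linalg.norm(P-b,axis=1)<.05); P=P[q]
    # sphere centre, known radius
    from scipy.optimize import least_squares
    if len(P)>20: print(n,'ball centre-pred mm',1000*(least_squares(lambda x:np.linalg.norm(P-x,axis=1)-.034,b,loss='soft_l1',f_scale=.002).x-b),len(P))
    out.append(cv2.resize(c['image'][max(p[1]-40,0):p[1]+60,p[0]-50:p[0]+50],(400,400)))
cv2.imwrite('pics/over.png',np.hstack(out)[:,:,::-1])
E
```

```text
over 6.39 tcp [0.5008 0.1852 0.215 ] F [-0.13  0.34 -2.31] w 0.025 gf 58.8
[ 0.267  0.34   1.711 -0.     1.091 -0.15 ]
side pred ball [248 220] mask 430 [239 193] [258 229]
side ball centre-pred mm [ 2.42998236 -0.89262417  2.07991214] 238
top pred ball [202 224] mask 14 [215 220] [216 228]
```

View pics/over.png

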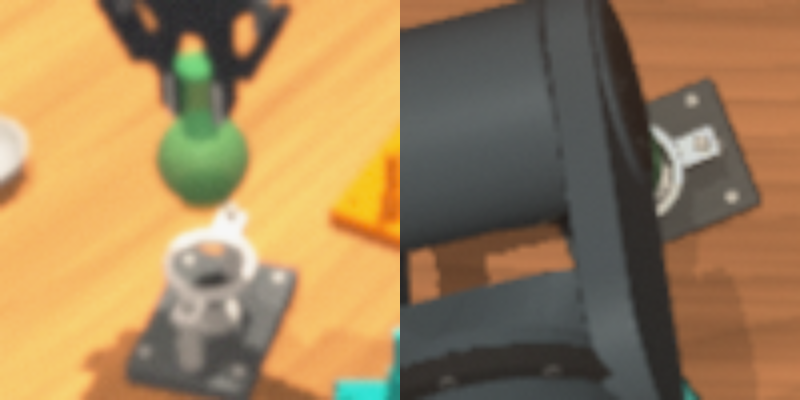

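Side crop: the flask hangs above the ring, ball at (203,160), ring at (210,265). It may be tilted slightly, so I'll measure that against the projected vertical before lowering.

```bash
python3 - <<'E'
from h import *
s=ctrl.observe(); t=np.array(s['tcp_pos']); print(np.round(s['ee_rot'],4), s['wrist_torque'])
c=cam('side'); I=cv2.cvtColor(c['image'],cv2.COLOR_RGB2HSV).astype(int)
m=(I[...,0]>45)&(I[...,0]<90)&(I[...,1]>60); m[:190]=0;m[232:]=0;m[:,:225]=0;m[:,270:]=0
rows=[(v,*np.where(m[v])[0][[0,-1]]) for v in range(190,232) if m[v].any()]
axis=proj(c,[t+[0,0,z-.076] for z in np.arange(0,.13,.01)])
for v,a,b in rows: print(v,a,b,(a+b)/2,'axis',round(float(np.interp(v,axis[::-1,1],axis[::-1,0])),1))
E
```

```text
[ 5.453e-01  8.383e-01 -1.000e-04  0.000e+00] [-0.00304208  0.05072931  0.00340065]
193 241 249 245.0 axis 246.9
194 241 250 245.5 axis 246.9
195 241 250 245.5 axis 246.9
196 240 251 245.5 axis 246.9
197 241 251 246.0 axis 246.9
198 242 251 246.5 axis 247.0
199 242 250 246.0 axis 247.1
200 243 250 246.5 axis 247.1
201 243 249 246.0 axis 247.2
202 243 245 244.0 axis 247.3
203 243 245 244.0 axis 247.4
204 243 245 244.0 axis 247.4
205 243 244 243.5 axis 247.5
206 243 249 246.0 axis 247.6
207 243 250 246.5 axis 247.6
208 243 250 246.5 axis 247.7
209 243 250 246.5 axis 247.8
210 243 254 248.5 axis 247.8
211 242 255 248.5 axis 247.9
212 241 256 248.5 axis 248.0
213 240 256 248.0 axis 248.0
214 240 257 248.5 axis 248.1
215 239 257 248.0 axis 248.2
216 239 258 248.5 axis 248.2
217 239 258 248.5 axis 248.3
218 239 258 248.5 axis 248.4
219 239 258 248.5 axis 248.4
220 239 257 248.0 axis 248.5
221 239 257 248.0 axis 248.6
222 240 256 248.0 axis 248.6
223 241 255 248.0 axis 248.7
224 242 255 248.5 axis 248.8
225 242 255 248.5 axis 248.9
226 242 255 248.5 axis 248.9
227 243 254 248.5 axis 249.0
228 244 253 248.5 axis 249.1
229 246 250 248.0 axis 249.1
```

The tilt is within pixel noise: the ball lies on the axis, and the rim is about 1 px off. Now I'll lower into the ring and then press in 1 mm steps, logging the force.

```bash
python3 - <<'E'
from h import *
import json
r=np.array([.4997,.1862])
def F():
    a=[]
    for _ in range(5): ctrl.dwell(.03); o=ctrl.observe(); a.append([o['tcp_pos'][2],*o['force']])
    return np.mean(a,0)
ctrl.move_linear([*r,.165],v=.1); base=F(); print('free',np.round(base,3))
hit=ctrl.move_linear([*r,.139],v=.05,guard=3); s=st('in ring %s'%hit)
log=[]
if not hit or s['tcp_pos'][2]<.1405:
    zc=s['tcp_pos'][2]
    while zc>.104:
        zc-=.001; ctrl.move_linear([*r,zc],v=.02); f=F(); log.append([f[0],f[3]-base[3],f[1],f[2]]); print(np.round([zc*1000,f[0]*1000,f[3]-base[3],f[1],f[2]],2))
        L=np.array(log)
        if len(L)>12 and L[-1,1]-L[-4,1]>4: print('buffer'); break
        if L[-1,1]>22: print('cap'); break
json.dump([list(base),log],open('log.json','w')); st('end')
E
```

```text
free [ 0.166 -0.092  0.069 -2.274]
in ring False 8.03 tcp [0.4998 0.1862 0.139 ] F [-0.45 -0.05 -2.69] w 0.0252 gf 58.9
[ 1.3800e+02  1.3813e+02 -9.0000e-02  2.0000e-02  1.4000e-01]
[137.   137.    -0.23   0.41  -0.22]
[136.   136.16   2.33   1.44  -0.21]
[135.   135.24   5.33   2.38  -0.38]
[134.   134.09   5.51   3.44  -0.34]
[133.   133.06   5.21   4.05  -0.26]
[132.   132.05   5.9    4.58  -0.19]
[131.   131.03   5.81   4.37  -0.5 ]
[ 1.3000e+02  1.3003e+02  6.2500e+00  5.1900e+00 -3.0000e-02]
[129.   128.99   6.18   4.79   0.13]
[128.   127.97   6.46   4.92   0.3 ]
[127.   126.94   6.8    4.47  -0.25]
[126.   125.99   7.64   4.62  -0.21]
[125.   125.16   9.43   4.29  -0.35]
[124.   124.32  11.4    3.49  -0.39]
buffer
end 14.28 tcp [0.4998 0.1862 0.1243] F [ 3.95 -0.51  9.64] w 0.0255 gf 59.9
```

The buffer met the foot at about TCP z = 126.4 mm, roughly 10 mm below first rest, and the slope is now 2 N/mm. There is a 4 N sideways force in +x, so I'll ease the TCP that way and then press about 2 mm more.

```bash
python3 - <<'E'
from h import *
import json
base=np.array(json.load(open('log.json'))[0])
def F(n=8):
    a=[]
    for _ in range(n): ctrl.dwell(.03); o=ctrl.observe(); a.append([o['tcp_pos'][2],*o['force']])
    return np.mean(a,0)
y=.1862
for x,z in((.5005,.124),(.5013,.124),(.5013,.123),(.5013,.122)):
    ctrl.move_linear([x,y,z],v=.02); f=F(); print(x,z,np.round([f[0]*1000,f[3]-base[3],f[1],f[2]],2))
st('end')
out=[];s=ctrl.observe()
for n in('side','top'):
    c=cam(n); p=proj(c,np.array(s['tcp_pos'])-[0,0,.03])[0].astype(int); out.append(cv2.resize(c['image'][p[1]-40:p[1]+40,p[0]-40:p[0]+40],(400,400),interpolation=3))
cv2.imwrite('pics/press.png',np.hstack(out)[:,:,::-1])
E
```

```text
0.5005 0.124 [124.14  11.37   2.2   -0.41]
0.5013 0.124 [123.96  11.81   0.84  -0.44]
0.5013 0.123 [123.11  13.8   -0.2   -0.52]
0.5013 0.122 [122.41  17.35  -0.96  -0.79]
end 16.34 tcp [0.5005 0.1862 0.1224] F [-0.93  0.02 14.59] w 0.0253 gf 60.3
```

View pics/press.png

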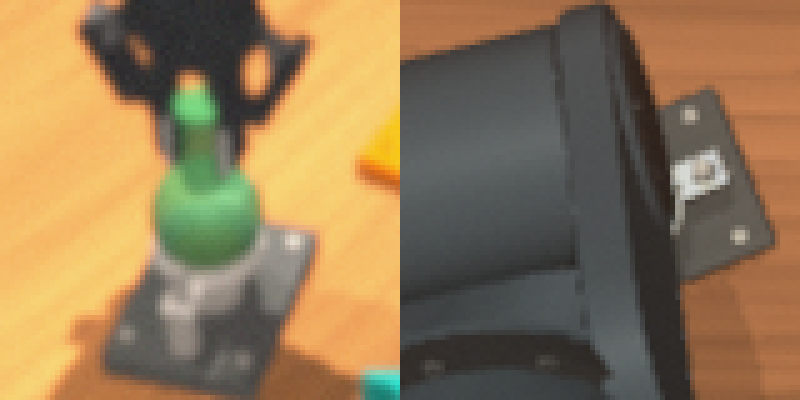

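Side crop: the flask stands upright with its ball (205,215) seated in the depressed ring. The buffer is roughly half compressed. I'll check that the force has settled, then hand in.

```bash
python3 - <<'E'
from h import *
ctrl.dwell(.6); a=[]
for _ in range(10): ctrl.dwell(.03); o=ctrl.observe(); a.append([o['tcp_pos'][2]*1000,*o['force']])
m=np.mean(a,0); push=m[3]+2.27; print(np.round(m,2),'push',push,np.std(a,0))
if 12.5<push<19: st('handing'); print(ctrl.hand_in())
E
```

```text
[122.43  -1.31  -0.85  14.72] push 16.98834896088249 [0.01380475 0.47642079 0.37599309 0.59216429]
handing 17.38 tcp [0.5005 0.1862 0.1224] F [-1.81 -0.29 14.36] w 0.025 gf 60.3
the job is handed in; nothing more can be done
None
```

The flask is standing in the grey stand's ring, held pressed on the buffer with a steady total push of about 17 N (roughly 10 N of it on the buffer), and the job was handed in at 17.4 s; no verdict was returned.

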